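# Stack the instrument tins on the transfer stand and lock it

### The job

Load the transfer stand: pile all the flat instrument tins, those along the front of the bench and the one left on the deck, onto its deck with the largest at the bottom and so on up to the smallest, each lying flat, lengthwise along the deck, centred and fully supported by the one below. Only when the pile is complete, turn the stand's lock collar until its lug points at the locked mark (the round stud); leave the petri dish and the vial where they stand.

Things in the scene. Friction and masses are not known exactly. Their poses are not given: they have to be found in the camera images.
- tin_a_mid (a point): centre (half-way up) of the largest flat closed steel instrument tin, a plain box 104 long x 60 wide x 20 high mm with a flat top and bottom and a small dark hasp on each short end, and it may lie either way up; x along its length, y across its width, z up as found. Found on the worktop near its front edge; absent in some starts.
- tin_b_mid (a point): centre (half-way up) of the second largest flat closed steel instrument tin, a plain box 94 long x 51 wide x 18 high mm with a flat top and bottom and a small dark hasp on each short end, and it may lie either way up; x along its length, y across its width, z up as found. Found on the worktop near its front edge; absent in some starts.
- tin_c_mid (a point): centre (half-way up) of the middle-sized flat closed steel instrument tin, a plain box 84 long x 42 wide x 18 high mm with a flat top and bottom and a small dark hasp on each short end, and it may lie either way up; x along its length, y across its width, z up as found. Found on the worktop near its front edge; absent in some starts.
- tin_d_mid (a point): centre (half-way up) of the second smallest flat closed steel instrument tin, a plain box 74 long x 33 wide x 18 high mm with a flat top and bottom and a small dark hasp on each short end, and it may lie either way up; x along its length, y across its width, z up as found. Found lying alone on the deck of the stand.
- tin_e_mid (a point): centre (half-way up) of the smallest flat closed steel instrument tin, a plain box 64 long x 25 wide x 18 high mm with a flat top and bottom and a small dark hasp on each short end, and it may lie either way up; x along its length, y across its width, z up as found. Found on the worktop near its front edge; absent in some starts.
- tin_a: the same tin (largest), given at the centre of its underside, axes as above
- tin_b: the same tin (second largest), given at the centre of its underside, axes as above
- tin_c: the same tin (middle-sized), given at the centre of its underside, axes as above
- tin_d: the same tin (second smallest), given at the centre of its underside, axes as above
- tin_e: the same tin (smallest), given at the centre of its underside, axes as above
- deck_top (a point): centre of the top face, 12 mm above the worktop, of the deck of the fixed stand: a flat aluminium plate 68 mm along its x and 124 mm along its y on a grey foot plate 72 mm wide; y is the deck's long direction, z up. The post with the lock collar stands on the same foot, its axis 120 mm from here towards +y of this frame.
- collar (a joint): turn of the captive lock collar about its upright axis, rad, growing clockwise seen from above; 0 where its lug points at the open mark (a flat dark bar on the foot), 1.40 where the lug points at the locked mark (a round brass stud on the foot); stops at -0.15 and 1.65. It turns stiffly (0.12 N m friction), stays where it is left and is found near the open mark.
- collar_grip (a point): on the axis of the lock collar, half-way up it, 59 mm above the worktop: a ribbed aluminium ring 60 mm across and 30 mm high with a lug 11 mm wide and 12 mm high that stands out 12 mm from its rim towards -x of this frame, which turns with the collar. The post ends 25 mm above this point.
- locked_mark (a point): top of the round brass stud, 9 mm across, on the stand's foot 36 mm from the collar's axis: the locked mark. The foot is round here, 84 mm across and 8 mm high. A tall clear glass side panel of the bench stands upright 0.2 m or so to the left; the arm must keep clear of it.
- petri: closed petri dish, 90 mm across, 16 mm high; origin at its underside; a bystander behind or beside the tins, to be left where it is
- vial: glass vial with a white cap, 24 mm across, 52 mm high; origin at its underside; a bystander behind or beside the tins, to be left where it is
Mind the look-alikes: they are no part of the job. What is shaped like the tin_e but turquoise is not meant.

How it is judged:
By the outcome, as a careful person would: the job done as asked, in the order asked, and still so for the second after the job is handed in, with the robot touching nothing.
Of tin_a, tin_b, tin_c, tin_e only 2 to 3 are there at a start; the rules pass over those that are not, and their reading is None.
At some moment in a run one of tin_d, tin_e may be knocked a few centimetres aside while the robot is not near it.
Once in a run the grip may slacken for a moment while it holds something.
It also fails if it takes over 192 s, if anything falls off the work surface, if the arm or the gripper's body presses on something with over 40 N, if the wrist force passes 120 N, or if a joint passes its speed limit or range.

### The arm

A 6-joint arm with a two-finger parallel gripper is mounted at the origin on a cart in front of the work surface, level with it; the furniture and walls round the work are solid. World frame = base frame: x ahead of the robot, y to its left, z up, the work surface at z = 0. Lengths are in m, angles in rad, forces in N, time in s.
With the tool pointing down it reaches from about 0.25 to 0.85 m from the base axis. Payload 12.5 kg.
Tool frame: the origin (TCP) lies midway between the tips of the shut fingers; the grasp point (between the pads) lies 19 mm behind it (bot.grasp_offset is the distance from the TCP to the grasp point, in m); z points along the fingers, y is the line along which they close (so a half turn about z gives the same grasp; the last joint's range is limited). The gripper opens to 93 mm and grips with 3 to 60 N. Pads are 15 mm wide; open, the fingers measure 128 mm over their backs; the gripper's body (75 mm by 188 mm) begins 65 mm behind the grasp point.
Start: joints at [-1.233, 0.351, 1.652, -0, 1.139, -0.085], TCP at [0.226, -0.502, 0.219] pointing down, gripper open.
Joint ranges: [-2.75, 2.75], [-0.79, 2.1], [0.01, 2.65], [-1.57, 4.71], [0.07, 3.14], [-2.87, 2.87]. Speed limits (rad/s): [2.22, 2.22, 2.79, 3.14, 3.14, 3.14].

### API

Orientations are given as a rotation vector (axis times angle).
In Python, from station import bot, grab_frame gives the robot as it stands. The module is installed in compiled form; this text tells all that it offers.
- The arm moves only by the shell command python3 -m handwheel 'ROWS' [FORCE]. ROWS is a JSON object of lists of equal length, an entry for each row: "jaw": the opening, from 0 (shut) to 1 (fully open); "offset": the shift along the tool's x, y, z in units of 30 cm (1.0 is 30 cm), a list of three; "rot": the turn, a rotation vector about the tool's x, y, z in units of 0.5 rad (1.0 is 0.5 rad), a list of three. A call has exactly 10 rows; each row is the pose to reach, as a shift and turn from the pose commanded when the call began, along the tool's axes at that moment; what a row does not reach only later rows make up. A row lasts 1/12 s, in which the tool goes at most 41.7 mm and 7.16 degrees, less where a joint would pass 70% of its speed; a pose out of reach is approached as far as the arm can. A call with a number of a shift or a turn outside -1 to 1 is refused whole. A call with a gripper value outside its range is refused whole. The fingers move at their own pace and stop on an object; FORCE is the grip in N (left out, the last holds). Time passes only in rows, so rows that repeat a pose let the fingers close, or fill a call up. It gives the time, the measured TCP pose, the force, the opening and the grip force at its end, in the units of the state.
- bot.get_state(): the state, without advancing time (a new reading comes with each control period).
- grab_frame(name): name is "side" or "top" or "wrist"; returns a dict with "image" (384x512x3 uint8, red, green, blue), "depth" (384x512 float32, m along the optical axis (not along the pixel's ray), 0 where there is no reading), "intrinsics" (3x3 intrinsics, pixels), "eye" and "rotation" of the camera in the world. Camera axes: x right, y down, z forward; pixel columns grow to the right and rows downward; lengths in m; the calibration is good to about 2 mm. A picture is of the moment at which its call begins.
- bot.sign_off(): hands the job in; it is judged then, once.
The state is a dict: "time": time; "joints": joint angles; "qvel": joint speeds; "joint_efforts": joint torques, N m; "eef_pos": TCP position; "orientation": TCP orientation; "wrist_force": force on the tool from outside, world axes, zero at the start; "wrist_torque": the same for the moment, N m; "grip_width": opening from 0.0 (shut) to 1.0 (fully open); "gripper_force": force on a finger pad.
Only numpy, scipy, OpenCV 4.12 (cv2) and the standard library are available. Lean on these libraries where they do the work, as an engineer would, in place of code of your own. Each camera call takes 0.05 s, during which the arm holds its last target. There are 200 camera calls.

## Working session

There is one attempt and no reset: what is moved stays moved. The work goes in short steps, Python scripts to look and compute and a shell command to move; the robot and the scene stay as the last step left them, time stands still between calls to the robot, and variables do not carry over. Pictures are saved under pics/ and viewed, at most 14 in all, crops included, and the job is handed in when it is done.

```bash
mkdir -p pics; cat > h.py <<'E'
import numpy as np, cv2
from station import bot, grab_frame
from scipy.spatial.transform import Rotation as R
def cloud(f):
    K=np.array(f["intrinsics"]);d=f["depth"]
    v,u=np.mgrid[:d.shape[0],:d.shape[1]]
    p=np.stack([(u-K[0,2])/K[0,0]*d,(v-K[1,2])/K[1,1]*d,d],-1)
    return p@np.array(f["rotation"]).T+np.array(f["eye"])
E
python3 - <<'E'
from h import *
s=bot.get_state();print(s)
fs=[grab_frame(n) for n in("top","side")]
for n,f in zip(("top","side"),fs):
    np.savez(n+"0.npz",**{k:np.array(v) for k,v in f.items()})
    print(f["eye"],np.round(f["rotation"],2))
cv2.imwrite("pics/top0.png",cv2.resize(fs[0]["image"][:,:,::-1],(800,600)))
cv2.imwrite("pics/side0.png",fs[1]["image"][:,:,::-1])
E
```

```text
{'time': 0.0, 'joints': array([-1.23261917e+00,  3.51212035e-01,  1.65240132e+00,  2.75679637e-05,
        1.13908128e+00, -8.46024515e-02]), 'qvel': array([ 1.65698707e-05,  1.65287779e-04,  6.46189008e-04, -1.95526289e-06,
       -3.76872393e-04,  2.18741344e-03]), 'joint_efforts': array([ 7.72400454e-04, -4.97316384e+01, -2.85252678e+01,  6.99176383e-02,
        2.57126964e-02, -8.43110388e-05]), 'eef_pos': array([ 0.22558275, -0.50125085,  0.21812333]), 'orientation': array([-3.07059350e+00, -6.58917973e-01,  1.79812150e-04]), 'wrist_force': array([-0.44057717,  0.66376567, -0.35635507]), 'wrist_torque': array([ 0.01400925,  0.01741099, -0.04061267]), 'gripper_force': 0.0, 'grip_width': 1.0005831635758355}
[ 0.4677682  -0.23978464  0.89713086] [-1.61  2.54 -0.28]
[ 0.53431145 -1.0285434   0.69962979] [-2.28  0.14 -0.06]
```

View pics/top0.png

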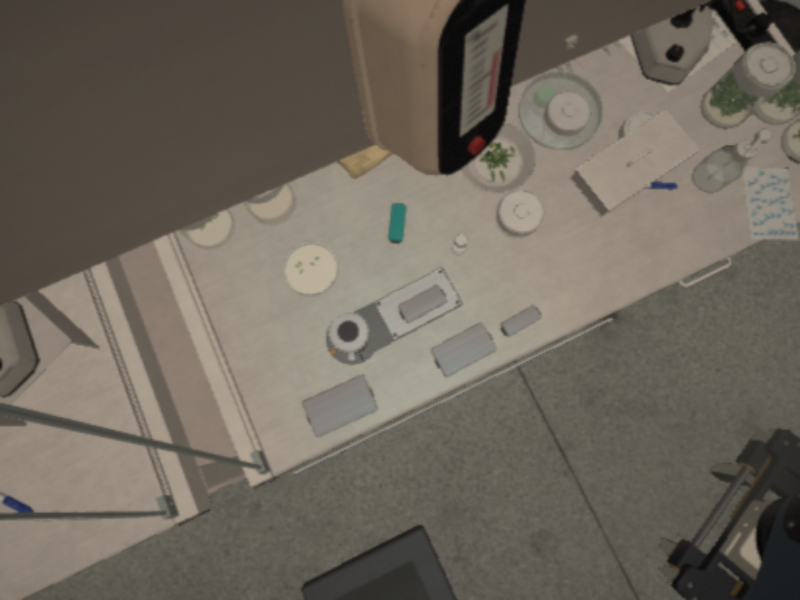

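View pics/side0.png

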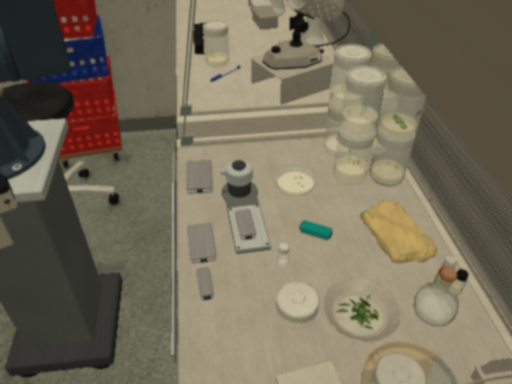

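```bash
sed -i 's/    return p@.*/    return p@R.from_rotvec(np.array(f["rotation"])).as_matrix().T+np.array(f["eye"])/' h.py
python3 - <<'E'
from h import *
f=dict(np.load("top0.npz"));P=cloud(f)
print(R.from_rotvec(f["rotation"]).as_matrix().round(2))
for v in range(20,384,40): print(v,[tuple(P[v,u].round(3)) for u in range(20,512,80)])
m=((P[...,2]>.008)&(P[...,2]<.12)&(f["depth"]>0)).astype(np.uint8)
n,l,st,c=cv2.connectedComponentsWithStats(m)
for i in range(1,n):
    if st[i,4]<60: continue
    p=P[l==i]
    (cx,cy),(w,h),a=cv2.minAreaRect((p[:,:2]*1000).astype(np.float32))
    print(np.round(c[i]*800/512),st[i,4],"xy",round(cx),round(cy),"wh",round(w),round(h),"a",round(a,1),"z",np.percentile(p[:,2],[10,50,90]).round(3), f["image"][l==i].mean(0).round())
E
```

```text
[[-0.43 -0.88  0.2 ]
 [-0.9   0.42 -0.09]
 [ 0.   -0.22 -0.98]]
20 [(np.float64(0.609), np.float64(-0.191), np.float64(0.757)), (np.float64(0.606), np.float64(-0.222), np.float64(0.743)), (np.float64(0.603), np.float64(-0.259), np.float64(0.726)), (np.float64(0.566), np.float64(-0.29), np.float64(0.753)), (np.float64(0.594), np.float64(-0.367), np.float64(0.676)), (np.float64(0.863), np.float64(-0.932), np.float64(0.04)), (np.float64(0.925), np.float64(-1.589), np.float64(-0.402))]
60 [(np.float64(0.605), np.float64(-0.178), np.float64(0.739)), (np.float64(0.602), np.float64(-0.211), np.float64(0.72)), (np.float64(0.598), np.float64(-0.252), np.float64(0.698)), (np.float64(0.561), np.float64(-0.288), np.float64(0.727)), (np.float64(0.867), np.float64(-0.696), np.float64(0.001)), (np.float64(0.773), np.float64(-0.901), np.float64(-0.004)), (np.float64(0.66), np.float64(-1.032), np.float64(0.071))]
100 [(np.float64(0.601), np.float64(-0.162), np.float64(0.716)), (np.float64(0.597), np.float64(-0.197), np.float64(0.693)), (np.float64(0.593), np.float64(-0.242), np.float64(0.663)), (np.f
[... 4813 characters left out ...]
 126 a 25.2 z [0.043 0.087 0.112] [108. 100.  90.]
[521. 320.] 262 xy 513 -483 wh 25 69 a 4.7 z [0.014 0.017 0.019] [129. 124. 118.]
[349. 334.] 609 xy 604 -225 wh 76 78 a 53.1 z [0.05  0.073 0.082] [128. 124. 117.]
[463. 349.] 791 xy 511 -380 wh 51 98 a 2.8 z [0.015 0.017 0.019] [136. 134. 128.]
[222. 372.] 85 xy 642 -20 wh 130 4 a 0.2 z [0.009 0.011 0.013] [154. 143. 128.]
[340. 405.] 1102 xy 515 -167 wh 108 60 a 88.8 z [0.016 0.019 0.021] [132. 129. 123.]
[ 10. 421.] 83 xy 703 285 wh 28 14 a 65.2 z [0.014 0.034 0.053] [87. 81. 73.]
[161. 497.] 298 xy 527 123 wh 109 15 a 0.6 z [0.01  0.026 0.083] [104. 100.  91.]
[ 13. 504.] 93 xy 590 333 wh 53 12 a 40.1 z [0.009 0.011 0.014] [54. 61. 92.]
```

```bash
cat > goal.py <<'E'
import sys; from h import *
x,y,z,a=map(float,sys.argv[1:5]); n=int(sys.argv[5]) if len(sys.argv)>5 else 1
s=bot.get_state(); p=np.array(s["eef_pos"]); R0=R.from_rotvec(s["orientation"])
def Rt(a):
    c,q=np.cos(a),np.sin(a); return R.from_matrix(np.array([[-q,c,0],[c,q,0],[0,0,-1]]).T.reshape(3,3).T if 0 else np.array([[-q,c,0],[c,q,0],[0,0,-1.]]))
T=Rt(np.radians(a)); t=np.array([x,y,z]); rv=(R0.inv()*T).as_rotvec()
print("t",round(s["time"],1),"pos",p.round(4),"yaw",round(np.degrees(np.arctan2(*R0.as_matrix()[[1,0],1])),2),"j6",round(s["joints"][5],2),"j1",round(s["joints"][0],2),"w",round(s["grip_width"]*93,1),"gf",round(s["gripper_force"],1),"F",s["wrist_force"].round(1))
for k in range(n):
    Rk=R0*R.from_rotvec(rv*k/n)
    print("off",(Rk.inv().apply((t-p)/n)/.3).round(4),"rot",(rv/n/.5).round(3))
E
python3 goal.py 0.58 -0.343 0.25 2.6 3
```

```text
t 0.1 pos [ 0.2256 -0.5013  0.2182] yaw -65.78 j6 -0.08 j1 -1.23 w 93.1 gf 0.0 F [0.3 0.7 0.4]
off [ 0.4313  0.0011 -0.0353] rot [-0.001 -0.    -0.796]
off [ 0.3972  0.1681 -0.0354] rot [-0.001 -0.    -0.796]
off [ 0.301   0.3089 -0.0354] rot [-0.001 -0.    -0.796]
```

```bash
python3 -m handwheel '{"jaw":[1,1,1,1,1,1,1,1,1,1],"offset":[[0.431,0,-0.035],[0.431,0,-0.035],[0.431,0,-0.035],[0.431,0,-0.035],[0.431,0,-0.035],[0.431,0,-0.035],[0.431,0,-0.035],[0.431,0,-0.035],[0.431,0,-0.035],[0.431,0,-0.035]],"rot":[[0,0,-0.8],[0,0,-0.8],[0,0,-0.8],[0,0,-0.8],[0,0,-0.8],[0,0,-0.8],[0,0,-0.8],[0,0,-0.8],[0,0,-0.8],[0,0,-0.8]]}'
python3 -m handwheel '{"jaw":[1,1,1,1,1,1,1,1,1,1],"offset":[[0.397,0.168,-0.035],[0.397,0.168,-0.035],[0.397,0.168,-0.035],[0.397,0.168,-0.035],[0.397,0.168,-0.035],[0.397,0.168,-0.035],[0.397,0.168,-0.035],[0.397,0.168,-0.035],[0.397,0.168,-0.035],[0.397,0.168,-0.035]],"rot":[[0,0,-0.8],[0,0,-0.8],[0,0,-0.8],[0,0,-0.8],[0,0,-0.8],[0,0,-0.8],[0,0,-0.8],[0,0,-0.8],[0,0,-0.8],[0,0,-0.8]]}'
python3 -m handwheel '{"jaw":[1,1,1,1,1,1,1,1,1,1],"offset":[[0.301,0.309,-0.035],[0.301,0.309,-0.035],[0.301,0.309,-0.035],[0.301,0.309,-0.035],[0.301,0.309,-0.035],[0.301,0.309,-0.035],[0.301,0.309,-0.035],[0.301,0.309,-0.035],[0.301,0.309,-0.035],[0.301,0.309,-0.035]],"rot":[[0,0,-0.8],[0,0,-0.8],[0,0,-0.8],[0,0,-0.8],[0,0,-0.8],[0,0,-0.8],[0,0,-0.8],[0,0,-0.8],[0,0,-0.8],[0,0,-0.8]]}'
python3 - <<'E'
from h import *
f=grab_frame("wrist");np.savez("w1.npz",**{k:np.array(v) for k,v in f.items()})
cv2.imwrite("pics/w1.png",f["image"][:,:,::-1]);print(f["eye"])
P=cloud(f)
for v in range(30,384,60): print(v,[tuple(P[v,u].round(3).tolist()) for u in range(30,512,90)])
E
```

```text
time: 0.93
eef_pos: [0.3429, -0.4489, 0.2291]
orientation: [-2.88, -1.254, 0.0]
wrist_force: [-0.4, 0.5, -0.2]
grip_width: 1.0
gripper_force: 0.0
time: 1.77
eef_pos: [0.4609, -0.396, 0.2397]
orientation: [2.574, 1.801, -0.0]
wrist_force: [0.9, 0.0, 0.5]
grip_width: 0.997
gripper_force: 0.0
time: 2.6
eef_pos: [0.5789, -0.3428, 0.2503]
orientation: [2.165, 2.277, -0.0]
wrist_force: [0.2, 0.4, 0.0]
grip_width: 1.001
gripper_force: 0.0
[ 0.57484505 -0.26184377  0.41531216]
30 [(0.013, -0.121, -0.369), (0.11, -0.056, -0.648), (0.512, -0.18, 0.02), (0.625, -0.17, 0.0), (0.741, -0.164, -0.001), (0.856, -0.158, -0.001)]
90 [(-0.337, -0.259, -0.804), (0.024, -0.241, -0.801), (0.509, -0.249, 0.001), (0.621, -0.246, 0.073), (0.747, -0.238, 0.015), (0.847, -0.233, 0.04)]
150 [(-0.377, -0.501, -0.8), (0.002, -0.483, -0.801), (0.509, -0.331, -0.0), (0.637, -0.323, 0.009), (0.769, -0.318, -0.001), (0.9, -0.312, -0.001)]
210 [(-0.425, -0.775, -0.8), (-0.021, -0.755, -0.8), (0.512, -0.417, 0.016), (0.648, -0.417, -0.001), (0.786, -0.41, -0.001), (0.9, -0.393, 0.029)]
270 [(0.513, -0.31, 0.344), (0.516, -0.337, 0.301), (0.509, -0.529, -0.001), (0.657, -0.522, -0.001), (0.638, -0.331, 0.301), (0.64, -0.304, 0.344)]
330 [(0.521, -0.318, 0.357), (0.531, -0.34, 0.333), (0.51, -0.65, -0.0), (0.669, -0.643, -0.002), (0.626, -0.338, 0.33), (0.631, -0.312, 0.358)]
```

View pics/w1.png

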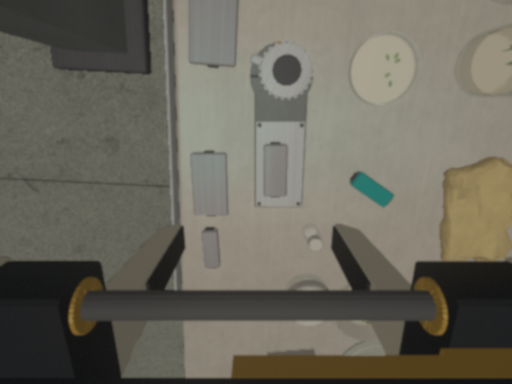

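```bash
cat > meas.py <<'E'
from h import *
def comps(f,zlo,zhi,box,mn=60):
    P=cloud(f); m=((P[...,2]>zlo)&(P[...,2]<zhi)&(P[...,0]>box[0])&(P[...,0]<box[1])&(P[...,1]>box[2])&(P[...,1]<box[3])).astype(np.uint8)
    n,l,st,c=cv2.connectedComponentsWithStats(m,connectivity=4); out=[]
    for i in range(1,n):
        if st[i,4]<mn: continue
        p=P[l==i]; r=cv2.minAreaRect((p[:,:2]*1000).astype(np.float32))
        mean=p[:,:2].mean(0)*1000; ev,V=np.linalg.eigh(np.cov(p[:,:2].T)); ax=np.degrees(np.arctan2(V[1,1],V[0,1]))%180
        (w,h),a=r[1],r[2]; la=(a if w>h else a+90)%180
        print("px",c[i].round(),st[i,4],"rect",np.round(r[0],1),"LW",round(max(w,h),1),round(min(w,h),1),"long",round(la,1),"mean",mean.round(1),"pca",round(ax,1),"z",np.percentile(p[:,2],[10,50,90]).round(4))
E
python3 - <<'E'
from meas import *
f=dict(np.load("w1.npz"))
print("tins");comps(f,.012,.026,(.46,.57,-.56,-.10))
print("D");comps(f,.022,.04,(.55,.68,-.45,-.28))
print("deck");comps(f,.0095,.04,(.55,.68,-.45,-.27))
print("collar");comps(f,.05,.095,(.52,.68,-.32,-.15))
print("vial");comps(f,.02,.06,(.6,.7,-.5,-.40),20)
P=cloud(f);m=(P[...,2]>.064)&(P[...,2]<.08)&(np.hypot(P[...,0]-.604,P[...,1]+.224)<.06)
q=P[m];r=np.hypot(q[:,0]-.604,q[:,1]+.224);
print(q[np.argsort(-r)][:15].round(3).tolist())
im=f["image"]
c=np.hstack([cv2.resize(im[205:285,180:250],None,fx=4.5,fy=4.5),cv2.resize(im[25:105,240:330],None,fx=4.5,fy=4.5)])
cv2.imwrite("pics/c1.png",c[:,:,::-1])
E
```

```text
tins
px [212.  32.] 3225 rect [ 514.  -183.1] LW 76.0 60.4 long 88.8 mean [ 514.7 -182.2] pca 85.1 z [0.0176 0.0189 0.0201]
px [209. 184.] 2241 rect [ 510.2 -379.1] LW 97.8 51.2 long 92.5 mean [ 510.7 -376.8] pca 92.6 z [0.0156 0.0169 0.018 ]
px [210. 249.] 621 rect [ 511.9 -483.1] LW 68.5 25.3 long 94.5 mean [ 512.4 -480.6] pca 94.7 z [0.0149 0.0168 0.0178]
D
px [275. 170.] 1274 rect [ 602.7 -350.9] LW 77.1 32.6 long 93.2 mean [ 602.2 -349.5] pca 93.5 z [0.0275 0.0289 0.03  ]
px [311. 234.] 109 rect [ 662.7 -442.3] LW 22.4 10.4 long 13.5 mean [ 661.1 -440.9] pca 20.3 z [0.0253 0.0334 0.0371]
deck
px [279. 163.] 3925 rect [ 609.8 -346.8] LW 122.6 66.5 long 92.8 mean [ 608.8 -342.9] pca 93.1 z [0.0103 0.0116 0.0293]
px [310. 232.] 162 rect [ 662.6 -442.2] LW 22.6 10.6 long 13.5 mean [ 660.9 -440.6] pca 21.1 z [0.0147 0.0285 0.0361]
collar
px [284.  70.] 2545 rect [ 603.  -225.5] LW 63.1 60.7 long 119.8 mean [ 601.7 -226.6] pca 161.9 z [0.0712 0.0733 0.0828]
vial
px [313. 239.] 311 rect [ 663.6 -447. ] LW 22.5 20.2 long 9.6 mean [ 662.5 -444.5] pca 23.3 z [0.0261 0.0459 0.0512]
[[0.594, -0.256, 0.066], [0.6, -0.257, 0.067], [0.593, -0.255, 0.072], [0.601, -0.257, 0.071], [0.61, -0.256, 0.071], [0.602, -0.257, 0.071], [0.609, -0.256, 0.072], [0.587, -0.252, 0.07], [0.603, -0.257, 0.071], [0.608, -0.256, 0.072], [0.623, -0.25, 0.071], [0.586, -0.251, 0.07], [0.594, -0.255, 0.071], [0.581, -0.247, 0.071], [0.617, -0.254, 0.07]]
```

View pics/c1.png

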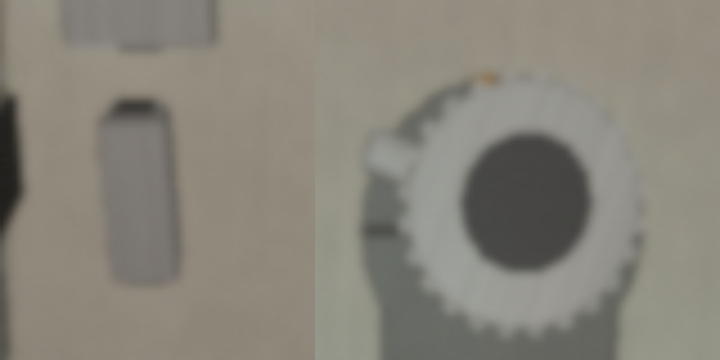

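```bash
python3 goal.py 0.6027 -0.351 0.017 3.2 1
```

```text
t 2.6 pos [ 0.579  -0.3427  0.2503] yaw 2.91 j6 -0.65 j1 -0.6 w 93.3 gf 0.0 F [-0.3  0.  -0.6]
off [-0.0317  0.0773  0.7777] rot [ 0.    0.   -0.01]
```

```bash
python3 -m handwheel '{"jaw":[1,1,1,1,1,1,1,1,1,1],"offset":[[-0.032,0.077,0.1],[-0.032,0.077,0.2],[-0.032,0.077,0.3],[-0.032,0.077,0.4],[-0.032,0.077,0.5],[-0.032,0.077,0.6],[-0.032,0.077,0.68],[-0.032,0.077,0.74],[-0.032,0.077,0.77],[-0.032,0.077,0.777]],"rot":[[0,0,-0.01],[0,0,-0.01],[0,0,-0.01],[0,0,-0.01],[0,0,-0.01],[0,0,-0.01],[0,0,-0.01],[0,0,-0.01],[0,0,-0.01],[0,0,-0.01]]}'
python3 -m handwheel '{"jaw":[0.6,0.5,0.4,0.25,0.25,0.25,0.25,0.25,0.25,0.25],"offset":[[0,0,0],[0,0,0],[0,0,0],[0,0,0],[0,0,0],[0,0,0],[0,0,0],[0,0,0],[0,0,0],[0,0,0]],"rot":[[0,0,0],[0,0,0],[0,0,0],[0,0,0],[0,0,0],[0,0,0],[0,0,0],[0,0,0],[0,0,0],[0,0,0]]}' 30
python3 goal.py 0.505 -0.276 0.10 0 1
```

```text
time: 3.48
eef_pos: [0.6022, -0.3503, 0.0153]
orientation: [-2.156, -2.282, 0.001]
wrist_force: [-0.4, -1.0, -0.1]
grip_width: 1.004
gripper_force: 0.0
time: 4.32
eef_pos: [0.6031, -0.3506, 0.017]
orientation: [-2.157, -2.284, -0.0]
wrist_force: [0.1, 0.6, -0.4]
grip_width: 0.349
gripper_force: 30.0
t 4.3 pos [ 0.6031 -0.3506  0.017 ] yaw 3.26 j6 -0.65 j1 -0.59 w 32.5 gf 30.0 F [ 0.1  0.6 -0.4]
off [ 0.2668 -0.3122 -0.2765] rot [-0.    -0.     0.114]
```

```bash
python3 -m handwheel '{"jaw":[0.2,0.2,0.2,0.2,0.2,0.2,0.2,0.2,0.2,0.2],"offset":[[0,0,-0.08],[0,0,-0.16],[0.04,-0.05,-0.2],[0.09,-0.1,-0.2],[0.135,-0.16,-0.2],[0.18,-0.21,-0.2],[0.22,-0.26,-0.2],[0.25,-0.295,-0.2],[0.265,-0.31,-0.2],[0.267,-0.312,-0.2]],"rot":[[0,0,0],[0,0,0],[0,0,0.05],[0,0,0.11],[0,0,0.11],[0,0,0.11],[0,0,0.11],[0,0,0.11],[0,0,0.11],[0,0,0.11]]}' 40
python3 goal.py 0.505 -0.276 0.006 0 1
```

```text
time: 5.15
eef_pos: [0.5045, -0.2754, 0.0771]
orientation: [-2.219, -2.223, 0.0]
wrist_force: [-0.2, -0.0, -1.4]
grip_width: 0.346
gripper_force: 40.0
t 5.2 pos [ 0.5045 -0.2754  0.0771] yaw 0.12 j6 -0.58 j1 -0.58 w 32.2 gf 40.0 F [-0.2 -0.  -1.4]
off [-0.002   0.0017  0.237 ] rot [-0.001 -0.001  0.004]
```

```bash
python3 -m handwheel '{"jaw":[0.2,0.2,0.2,0.2,0.2,0.2,0.2,0.5,0.5,0.5],"offset":[[0,0,0.06],[0,0,0.12],[0,0,0.18],[0,0,0.22],[0,0,0.235],[0,0,0.237],[0,0,0.237],[0,0,0.237],[0,0,0.237],[0,0,0.237]],"rot":[[0,0,0],[0,0,0],[0,0,0],[0,0,0],[0,0,0],[0,0,0],[0,0,0],[0,0,0],[0,0,0],[0,0,0]]}'
python3 -m handwheel '{"jaw":[0.5,0.5,0.6,1,1,1,1,1,1,1],"offset":[[0,0,-0.1],[0,0,-0.2],[0.05,0.0,-0.27],[0.15,0.01,-0.27],[0.25,0.02,-0.27],[0.36,0.03,-0.27],[0.36,0.032,-0.27],[0.36,0.032,-0.27],[0.36,0.032,-0.27],[0.36,0.032,-0.27]],"rot":[[0,0,0],[0,0,0],[0,0,0],[0,0,0.02],[0,0,0.04],[0,0,0.04],[0,0,0.04],[0,0,0.04],[0,0,0.04],[0,0,0.04]]}'
python3 goal.py 0.5145 -0.1675 0.005 -1.2 1
```

```text
time: 5.98
eef_pos: [0.5054, -0.2762, 0.0065]
orientation: [2.218, 2.223, 0.0]
wrist_force: [0.5, -0.9, -1.5]
grip_width: 0.486
gripper_force: 0.0
time: 6.82
eef_pos: [0.5145, -0.1689, 0.0871]
orientation: [2.242, 2.2, 0.0]
wrist_force: [1.0, 0.4, -0.1]
grip_width: 0.991
gripper_force: 0.0
t 6.8 pos [ 0.5145 -0.1689  0.0871] yaw -1.08 j6 -0.38 j1 -0.4 w 92.2 gf 0.0 F [ 1.   0.4 -0.1]
off [ 0.0046 -0.0004  0.2736] rot [0.001 0.001 0.004]
```

```bash
python3 -m handwheel '{"jaw":[1,1,1,1,1,1,0.9,0.7,0.5,0.5],"offset":[[0.005,0,0.08],[0.005,0,0.16],[0.005,0,0.22],[0.005,0,0.26],[0.005,0,0.274],[0.005,0,0.274],[0.005,0,0.274],[0.005,0,0.274],[0.005,0,0.274],[0.005,0,0.274]],"rot":[[0,0,0],[0,0,0],[0,0,0],[0,0,0],[0,0,0],[0,0,0],[0,0,0],[0,0,0],[0,0,0],[0,0,0]]}' 45
python3 -m handwheel '{"jaw":[0.5,0.5,0.5,0.5,0.5,0.5,0.5,0.5,0.5,0.5],"offset":[[0,0,0],[0,0,0],[0,0,0],[0,0,-0.05],[0,0,-0.13],[0,0,-0.23],[0,0,-0.33],[0,0,-0.4],[0,0,-0.4],[0,0,-0.4]],"rot":[[0,0,0],[0,0,0],[0,0,0],[0,0,0],[0,0,0],[0,0,0],[0,0,0],[0,0,0],[0,0,0],[0,0,0]]}' 45
python3 goal.py 0.6095 -0.3465 0.125 2.8 1
python3 - <<'E'
from meas import *
f=grab_frame("wrist");np.savez("w2.npz",**{k:np.array(v) for k,v in f.items()})
cv2.imwrite("pics/w2.png",f["image"][:,:,::-1])
print("deck");comps(f,.0085,.0155,(.55,.68,-.45,-.27))
print("tin");comps(f,.10,.16,(.45,.58,-.26,-.09))
E
```

```text
time: 7.65
eef_pos: [0.5148, -0.1665, 0.0054]
orientation: [2.241, 2.201, 0.001]
wrist_force: [0.1, -0.1, 0.6]
grip_width: 0.76
gripper_force: 0.0
time: 8.48
eef_pos: [0.5145, -0.1664, 0.1247]
orientation: [2.241, 2.201, 0.001]
wrist_force: [0.5, -0.2, -2.7]
grip_width: 0.644
gripper_force: 45.0
t 8.5 pos [ 0.5145 -0.1664  0.1247] yaw -1.02 j6 -0.38 j1 -0.4 w 59.9 gf 45.0 F [ 0.5 -0.2 -2.7]
off [-5.945e-01  3.274e-01 -4.000e-04] rot [ 0.002  0.001 -0.134]
deck
px [324. 339.] 832 rect [ 592.5 -356.5] LW 53.6 34.0 long 93.0 mean [ 590.  -358.6] pca 104.7 z [0.0102 0.011  0.0117]
tin
px [257. 224.] 15650 rect [ 514.6 -154.2] LW 90.5 83.2 long 178.0 mean [ 514.5 -151.8] pca 88.4 z [0.1375 0.1385 0.1399]
```

View pics/w2.png

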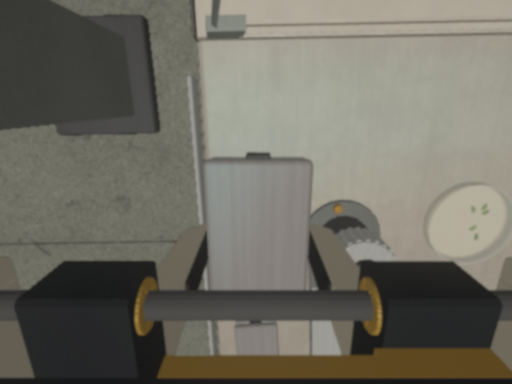

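```bash
python3 - <<'E'
from meas import *
f=dict(np.load("w2.npz"));P=cloud(f)
a=np.radians(-1.02);c=np.array([.5145,-.1664])
q=(P[...,:2]-c);u=q@[np.cos(a),np.sin(a)];v=q@[-np.sin(a),np.cos(a)]
m=(P[...,2]>.134)&(P[...,2]<.143)
for lo,hi in((-.028,-.012),(-.008,.008),(.012,.028)):
    s=m&(u>lo)&(u<hi); print(lo,"max v",np.sort(v[s])[-12:].round(4)[[0,6,11]],"min v",np.sort(v[s])[:3].round(4))
s=m&(v>.02)&(v<.045);print("u",np.sort(u[s])[[0,20]],np.sort(u[s])[[-20,-1]])
E
```

```text
-0.028 max v [0.0517 0.0517 0.0519] min v [-0.0287 -0.0287 -0.0284]
-0.008 max v [0.0532 0.0534 0.0538] min v [-0.0286 -0.0286 -0.0283]
0.012 max v [0.0516 0.0516 0.0518] min v [-0.0294 -0.029  -0.0285]
u [-0.03037991 -0.02970937] [0.02937493 0.02983713]
```

```bash
python3 -m handwheel '{"jaw":[0.5,0.5,0.5,0.5,0.5,0.5,0.5,0.5,0.5,0.5],"offset":[[-0.04,0.02,0],[-0.1,0.055,0],[-0.18,0.1,0],[-0.26,0.145,0],[-0.34,0.19,0],[-0.42,0.235,0],[-0.5,0.275,0],[-0.56,0.31,0],[-0.59,0.325,0],[-0.593,0.327,0]],"rot":[[0,0,-0.03],[0,0,-0.06],[0,0,-0.09],[0,0,-0.12],[0,0,-0.134],[0,0,-0.134],[0,0,-0.134],[0,0,-0.134],[0,0,-0.134],[0,0,-0.134]]}' 50
python3 -m handwheel '{"jaw":[0.5,0.5,0.5,0.5,0.5,0.5,0.5,0.5,0.5,0.5],"offset":[[0,0,0],[0,0,0.04],[0,0,0.08],[0,0,0.12],[0,0,0.16],[0,0,0.2],[0,0,0.23],[0,0,0.25],[0,0,0.25],[0,0,0.25]],"rot":[[0,0,0],[0,0,0],[0,0,0],[0,0,0],[0,0,0],[0,0,0],[0,0,0],[0,0,0],[0,0,0],[0,0,0]]}' 50
python3 goal.py 0.6094 -0.346 0.0177 2.8 1
```

```text
time: 9.37
eef_pos: [0.6087, -0.3472, 0.1214]
orientation: [-2.166, -2.271, 0.001]
wrist_force: [0.2, -0.1, -3.1]
grip_width: 0.639
gripper_force: 50.0
time: 10.2
eef_pos: [0.6094, -0.3461, 0.0496]
orientation: [-2.166, -2.275, 0.0]
wrist_force: [0.7, -0.4, -2.3]
grip_width: 0.642
gripper_force: 50.0
t 10.2 pos [ 0.6094 -0.3461  0.0496] yaw 2.81 j6 -0.63 j1 -0.58 w 59.7 gf 50.0 F [ 0.7 -0.4 -2.3]
off [ 0.0002 -0.      0.1065] rot [-0. -0.  0.]
```

```bash
python3 -m handwheel '{"jaw":[0.5,0.5,0.5,0.5,0.5,0.5,0.5,0.8,1,1],"offset":[[0,0,0.03],[0,0,0.06],[0,0,0.09],[0,0,0.106],[0,0,0.106],[0,0,0.106],[0,0,0.106],[0,0,0.106],[0,0,0.106],[0,0,0.106]],"rot":[[0,0,0],[0,0,0],[0,0,0],[0,0,0],[0,0,0],[0,0,0],[0,0,0],[0,0,0],[0,0,0],[0,0,0]]}' 50
python3 -m handwheel '{"jaw":[1,1,1,1,1,1,1,1,1,1],"offset":[[0,0,0],[0,0,-0.05],[0,0,-0.15],[0,0,-0.28],[0,0,-0.42],[0,0,-0.56],[0,0,-0.7],[0,0,-0.8],[0,0,-0.8],[0,0,-0.8]],"rot":[[0,0,0],[0,0,0],[0,0,0],[0,0,0],[0,0,0],[0,0,0],[0,0,0],[0,0,0],[0,0,0],[0,0,0]]}'
python3 goal.py 0.5105 -0.3785 0.15 2.6 1
python3 - <<'E'
from meas import *
f=grab_frame("wrist");np.savez("w3.npz",**{k:np.array(v) for k,v in f.items()})
cv2.imwrite("pics/w3.png",f["image"][:,:,::-1])
print("A");comps(f,.026,.038,(.55,.68,-.45,-.27))
print("deck+A");comps(f,.009,.038,(.55,.68,-.45,-.27))
print("tins");comps(f,.012,.026,(.46,.57,-.56,-.20))
E
```

```text
time: 11.03
eef_pos: [0.6096, -0.3462, 0.0183]
orientation: [2.166, 2.275, 0.0]
wrist_force: [-1.1, 0.1, -0.6]
grip_width: 0.802
gripper_force: 0.0
time: 11.87
eef_pos: [0.6098, -0.3464, 0.2611]
orientation: [2.163, 2.272, 0.001]
wrist_force: [-0.1, -1.1, 0.6]
grip_width: 1.001
gripper_force: 0.0
t 11.9 pos [ 0.6098 -0.3464  0.2611] yaw 2.81 j6 -0.63 j1 -0.58 w 93.1 gf 0.0 F [-0.1 -1.1  0.6]
off [-0.0898 -0.3372  0.3694] rot [0.007 0.006 0.007]
A
px [257. 161.] 3138 rect [ 608.9 -346.5] LW 105.7 60.0 long 92.6 mean [ 608.7 -343.8] pca 92.7 z [0.0298 0.031  0.032 ]
px [290. 227.] 74 rect [ 663.7 -442.6] LW 22.6 12.0 long 7.5 mean [ 662.5 -440.8] pca 11.4 z [0.0284 0.0338 0.0365]
deck+A
px [257. 158.] 3893 rect [ 609.2 -346.7] LW 123.0 67.9 long 92.6 mean [ 608.9 -340.8] pca 93.0 z [0.011  0.0307 0.0319]
px [289. 225.] 141 rect [ 663.5 -442.6] LW 23.1 12.0 long 7.5 mean [ 661.9 -440.4] pca 13.5 z [0.0128 0.0277 0.0359]
tins
px [183. 106.] 1383 rect [ 505.4 -276.6] LW 77.2 33.3 long 90.1 mean [ 506.  -275.5] pca 90.2 z [0.0155 0.0169 0.018 ]
px [189. 178.] 2163 rect [ 510.3 -379.2] LW 97.6 51.2 long 92.6 mean [ 511.  -377.1] pca 92.7 z [0.0157 0.017  0.018 ]
px [192. 242.] 570 rect [ 512.5 -482.6] LW 67.3 24.7 long 93.6 mean [ 513.3 -481.2] pca 93.2 z [0.0152 0.0168 0.0179]
```

View pics/w3.png

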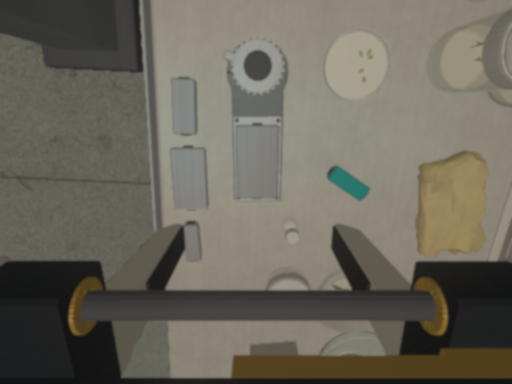

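```bash
python3 -m handwheel '{"jaw":[1,1,1,1,1,1,1,1,1,1],"offset":[[-0.03,-0.1,0.05],[-0.05,-0.2,0.15],[-0.09,-0.3,0.28],[-0.09,-0.336,0.4],[-0.09,-0.336,0.5],[-0.09,-0.336,0.5],[-0.09,-0.336,0.5],[-0.09,-0.336,0.5],[-0.09,-0.336,0.5],[-0.09,-0.336,0.5]],"rot":[[0,0,0.007],[0,0,0.007],[0,0,0.007],[0,0,0.007],[0,0,0.007],[0,0,0.007],[0,0,0.007],[0,0,0.007],[0,0,0.007],[0,0,0.007]]}'
python3 goal.py 0.5103 -0.3788 0.005 2.6 1
```

```text
time: 12.75
eef_pos: [0.5111, -0.3783, 0.1099]
orientation: [2.168, 2.27, 0.0]
wrist_force: [0.4, 0.2, 0.1]
grip_width: 1.001
gripper_force: 0.0
t 12.8 pos [ 0.5111 -0.3783  0.1099] yaw 2.64 j6 -0.76 j1 -0.71 w 93.0 gf 0.0 F [0.4 0.2 0.1]
off [-0.0007 -0.0036  0.3497] rot [0.004 0.004 0.001]
```

```bash
python3 -m handwheel '{"jaw":[1,1,1,1,1,1,0.8,0.5,0.4,0.4],"offset":[[0,-0.003,0.08],[0,-0.003,0.18],[0,-0.003,0.26],[0,-0.003,0.32],[0,-0.003,0.348],[0,-0.003,0.35],[0,-0.003,0.35],[0,-0.003,0.35],[0,-0.003,0.35],[0,-0.003,0.35]],"rot":[[0,0,0],[0,0,0],[0,0,0],[0,0,0],[0,0,0],[0,0,0],[0,0,0],[0,0,0],[0,0,0],[0,0,0]]}' 45
python3 -m handwheel '{"jaw":[0.4,0.4,0.4,0.4,0.4,0.4,0.4,0.4,0.4,0.4],"offset":[[0,0,0],[0,0,0],[0,0,0],[0,0,0],[0,0,-0.08],[0,0,-0.18],[0,0,-0.28],[0,0,-0.34],[0,0,-0.34],[0,0,-0.34]],"rot":[[0,0,0],[0,0,0],[0,0,0],[0,0,0],[0,0,0],[0,0,0],[0,0,0],[0,0,0],[0,0,0],[0,0,0]]}' 50
python3 goal.py 0.6093 -0.3463 0.107 2.7 1
cat > held.py <<'E'
from meas import *
f=grab_frame("wrist");P=cloud(f);s=bot.get_state();R0=R.from_rotvec(s["orientation"]).as_matrix()
q=P-np.array(s["eef_pos"]);u=q@R0[:,1];v=q@-R0[:,0];m=(q[...,2]>.006)&(q[...,2]<.019)
for lo,hi in((-.022,-.008),(-.004,.004),(.008,.022)):
    k=m&(u>lo)&(u<hi)&(abs(v)<.07); t=np.sort(v[k]); print(lo,k.sum(),"v along world+y max",t[[-8,-1]].round(4) if len(t)>8 else t)
k=m&(abs(v-.025)<.008)&(abs(u)<.035);print("z top",np.median(q[k][:,2]).round(4),"u",u[k].min().round(4),u[k].max().round(4))
E
python3 held.py
```

```text
time: 13.58
eef_pos: [0.5091, -0.378, 0.0033]
orientation: [2.17, 2.271, -0.0]
wrist_force: [0.3, 0.1, -0.0]
grip_width: 0.762
gripper_force: 0.0
time: 14.42
eef_pos: [0.5091, -0.3781, 0.105]
orientation: [2.17, 2.271, 0.0]
wrist_force: [0.7, 0.1, -1.4]
grip_width: 0.543
gripper_force: 50.0
t 14.4 pos [ 0.5091 -0.3781  0.105 ] yaw 2.61 j6 -0.76 j1 -0.71 w 50.5 gf 50.0 F [ 0.7  0.1 -1.4]
off [ 0.0906  0.3384 -0.0065] rot [ 0.001  0.001 -0.003]
-0.022 2932 v along world+y max [0.0285 0.0289]
-0.004 1748 v along world+y max [0.0281 0.0289]
0.008 2925 v along world+y max [0.0285 0.0291]
z top 0.0152 u -0.0253 0.0257
```

```bash
sed -i 's/@-R0/@R0/' held.py; python3 held.py
```

```text
-0.022 2931 v along world+y max [0.0455 0.0458]
-0.004 1757 v along world+y max [0.0476 0.0479]
0.008 2927 v along world+y max [0.0456 0.0458]
z top 0.0146 u -0.0256 0.0255
```

```bash
python3 -m handwheel '{"jaw":[0.4,0.4,0.4,0.4,0.4,0.4,0.4,0.4,0.4,0.4],"offset":[[0.01,0.03,0],[0.02,0.08,0],[0.035,0.13,0],[0.05,0.19,0],[0.065,0.24,0],[0.08,0.29,0],[0.09,0.325,0.02],[0.094,0.337,0.05],[0.094,0.337,0.08],[0.094,0.337,0.1]],"rot":[[0,0,0],[0,0,0],[0,0,0],[0,0,0],[0,0,0],[0,0,0],[0,0,0],[0,0,0],[0,0,0],[0,0,0]]}' 50
python3 goal.py 0.6090 -0.3453 0.0358 2.7 1
```

```text
time: 15.35
eef_pos: [0.6077, -0.3448, 0.0723]
orientation: [-2.168, -2.269, 0.001]
wrist_force: [0.2, 0.9, -1.8]
grip_width: 0.544
gripper_force: 50.0
t 15.3 pos [ 0.6077 -0.3448  0.0723] yaw 2.61 j6 -0.63 j1 -0.58 w 50.6 gf 50.0 F [ 0.2  0.9 -1.8]
off [-0.0021  0.0046  0.1217] rot [-0.005 -0.003 -0.003]
```

```bash
python3 -m handwheel '{"jaw":[0.4,0.4,0.4,0.4,0.4,0.4,0.4,0.4,0.7,0.8],"offset":[[0,0,0.02],[0,0,0.05],[0,0,0.08],[0,0,0.11],[0,0,0.13],[0,0,0.131],[0,0,0.131],[0,0,0.131],[0,0,0.131],[0,0,0.131]],"rot":[[0,0,0],[0,0,0],[0,0,0],[0,0,0],[0,0,0],[0,0,0],[0,0,0],[0,0,0],[0,0,0],[0,0,0]]}' 50
python3 -m handwheel '{"jaw":[0.9,0.9,0.9,1,1,1,1,1,1,1],"offset":[[0,0,0],[0,0,0],[0,0,-0.08],[0,0,-0.2],[0,0,-0.33],[0,0,-0.46],[0,0,-0.6],[0,0,-0.7],[0,0,-0.7],[0,0,-0.7]],"rot":[[0,0,0],[0,0,0],[0,0,0],[0,0,0],[0,0,0],[0,0,0],[0,0,0],[0,0,0],[0,0,0],[0,0,0]]}'
python3 - <<'E'
from meas import *
f=grab_frame("wrist");np.savez("w4.npz",**{k:np.array(v) for k,v in f.items()})
print("B");comps(f,.045,.06,(.55,.68,-.45,-.27))
print("A+B");comps(f,.026,.06,(.55,.68,-.43,-.27))
print("deck+A+B");comps(f,.009,.06,(.55,.68,-.43,-.27))
print("tins");comps(f,.012,.026,(.46,.57,-.56,-.20))
E
python3 goal.py 0.505 -0.2763 0.005 0.1 1
```

```text
time: 16.18
eef_pos: [0.609, -0.3454, 0.0359]
orientation: [2.17, 2.271, 0.0]
wrist_force: [-0.2, 0.8, -0.2]
grip_width: 0.642
gripper_force: 0.0
time: 17.02
eef_pos: [0.6093, -0.3455, 0.2476]
orientation: [2.168, 2.269, 0.001]
wrist_force: [-0.0, 0.5, -0.7]
grip_width: 1.0
gripper_force: 0.0
B
px [257. 167.] 2790 rect [ 608.5 -346.3] LW 96.9 51.1 long 92.3 mean [ 608.3 -344.2] pca 92.5 z [0.0478 0.0489 0.0499]
px [294. 239.] 114 rect [ 664.9 -443.8] LW 19.7 12.1 long 0.4 mean [ 664.1 -444.2] pca 2.6 z [0.047  0.0504 0.0515]
A+B
px [257. 164.] 3364 rect [ 608.8 -345.1] LW 104.3 60.0 long 92.5 mean [ 608.6 -341.4] pca 92.7 z [0.0308 0.0487 0.0498]
deck+A+B
px [257. 160.] 4109 rect [ 609.1 -346.2] LW 124.9 68.0 long 92.6 mean [ 608.8 -337.4] pca 92.7 z [0.0111 0.0484 0.0497]
tins
px [181. 107.] 1476 rect [ 505.3 -276.5] LW 77.0 33.6 long 90.5 mean [ 506.1 -275.7] pca 90.1 z [0.0154 0.0168 0.018 ]
px [191. 248.] 564 rect [ 512.1 -482. ] LW 66.5 25.1 long 94.4 mean [ 514. -482.] pca 91.6 z [0.0151 0.0168 0.0179]
t 17.1 pos [ 0.6087 -0.3451  0.2454] yaw 2.61 j6 -0.63 j1 -0.58 w 93.1 gf 0.0 F [ 0.4  1.3 -0.8]
off [ 0.2449 -0.3348  0.8013] rot [ 0.    -0.     0.088]
```

```bash
python3 -m handwheel '{"jaw":[0.65,0.65,0.65,0.65,0.65,0.65,0.65,0.65,0.65,0.65],"offset":[[0.06,-0.08,0],[0.12,-0.16,0.05],[0.18,-0.25,0.13],[0.24,-0.33,0.24],[0.244,-0.334,0.36],[0.244,-0.334,0.48],[0.244,-0.334,0.5],[0.244,-0.334,0.5],[0.244,-0.334,0.5],[0.244,-0.334,0.5]],"rot":[[0,0,0.03],[0,0,0.06],[0,0,0.088],[0,0,0.088],[0,0,0.088],[0,0,0.088],[0,0,0.088],[0,0,0.088],[0,0,0.088],[0,0,0.088]]}'
python3 goal.py 0.5052 -0.2763 0.005 0.1 1
```

```text
time: 17.9
eef_pos: [0.5064, -0.2773, 0.0973]
orientation: [2.218, 2.221, 0.001]
wrist_force: [-0.3, 0.9, -0.6]
grip_width: 0.644
gripper_force: 0.0
t 17.9 pos [ 0.5064 -0.2773  0.0973] yaw 0.09 j6 -0.58 j1 -0.58 w 59.9 gf 0.0 F [-0.3  0.9 -0.6]
off [ 0.0038 -0.0045  0.3076] rot [ 0.004  0.003 -0.   ]
```

```bash
python3 -m handwheel '{"jaw":[0.65,0.65,0.65,0.65,0.65,0.65,0.5,0.3,0.2,0.2],"offset":[[0,0,0.08],[0,0,0.16],[0,0,0.24],[0,0,0.28],[0,0,0.302],[0,0,0.302],[0,0,0.302],[0,0,0.302],[0,0,0.302],[0,0,0.302]],"rot":[[0,0,0],[0,0,0],[0,0,0],[0,0,0],[0,0,0],[0,0,0],[0,0,0],[0,0,0],[0,0,0],[0,0,0]]}' 45
python3 -m handwheel '{"jaw":[0.2,0.2,0.2,0.2,0.2,0.2,0.2,0.2,0.2,0.2],"offset":[[0,0,0],[0,0,0],[0,0,0],[0,0,0],[0,0,-0.08],[0,0,-0.18],[0,0,-0.28],[0,0,-0.36],[0,0,-0.38],[0,0,-0.38]],"rot":[[0,0,0],[0,0,0],[0,0,0],[0,0,0],[0,0,0],[0,0,0],[0,0,0],[0,0,0],[0,0,0],[0,0,0]]}' 50
python3 goal.py 0.6090 -0.346 0.119 2.5 1
python3 held.py
```

```text
time: 18.73
eef_pos: [0.5058, -0.2769, 0.006]
orientation: [2.219, 2.222, 0.0]
wrist_force: [-0.3, 0.4, 0.4]
grip_width: 0.414
gripper_force: 0.0
time: 19.57
eef_pos: [0.506, -0.2771, 0.1204]
orientation: [2.218, 2.221, 0.001]
wrist_force: [-0.2, 0.2, -0.8]
grip_width: 0.346
gripper_force: 50.0
t 19.6 pos [ 0.506  -0.2771  0.1204] yaw 0.09 j6 -0.58 j1 -0.58 w 32.2 gf 50.0 F [-0.2  0.2 -0.8]
off [-0.2303  0.3429  0.0057] rot [ 0.005  0.003 -0.084]
-0.022 1519 v along world+y max [0.0366 0.0368]
-0.004 1524 v along world+y max [0.0387 0.039 ]
0.008 1692 v along world+y max [0.0366 0.0369]
z top 0.0128 u -0.0161 0.0169
```

```bash
python3 -m handwheel '{"jaw":[0.2,0.2,0.2,0.2,0.2,0.2,0.2,0.2,0.2,0.2],"offset":[[-0.02,0.03,0],[-0.05,0.08,0],[-0.09,0.14,0],[-0.13,0.2,0],[-0.17,0.26,0],[-0.2,0.3,0],[-0.225,0.335,0],[-0.231,0.342,0.03],[-0.231,0.342,0.06],[-0.231,0.342,0.08]],"rot":[[0,0,-0.01],[0,0,-0.03],[0,0,-0.05],[0,0,-0.07],[0,0,-0.084],[0,0,-0.084],[0,0,-0.084],[0,0,-0.084],[0,0,-0.084],[0,0,-0.084]]}' 50
python3 -m handwheel '{"jaw":[0.2,0.2,0.2,0.2,0.2,0.2,0.2,0.2,0.2,0.2],"offset":[[0,0,0],[0,0,0],[0,0,0.02],[0,0,0.04],[0,0,0.07],[0,0,0.09],[0,0,0.1],[0,0,0.1],[0,0,0.1],[0,0,0.1]],"rot":[[0,0,0],[0,0,0],[0,0,0],[0,0,0],[0,0,0],[0,0,0],[0,0,0],[0,0,0],[0,0,0],[0,0,0]]}' 50
python3 goal.py 0.6088 -0.3462 0.0565 2.6 1;
```

```text
time: 20.45
eef_pos: [0.6066, -0.3448, 0.0916]
orientation: [-2.17, -2.266, 0.001]
wrist_force: [-1.1, -0.6, -1.1]
grip_width: 0.348
gripper_force: 50.0
time: 21.28
eef_pos: [0.6083, -0.3459, 0.0654]
orientation: [2.172, 2.269, 0.0]
wrist_force: [0.3, 0.4, -0.5]
grip_width: 0.353
gripper_force: 50.0
t 21.3 pos [ 0.6083 -0.3459  0.0654] yaw 2.49 j6 -0.63 j1 -0.58 w 32.8 gf 50.0 F [ 0.3  0.4 -0.5]
off [-0.001   0.0017  0.0295] rot [ 0.001  0.001 -0.004]
```

```bash
python3 -m handwheel '{"jaw":[0.2,0.2,0.2,0.2,0.2,0.2,0.2,0.4,0.5,0.6],"offset":[[0,0,0.01],[0,0,0.02],[-0.001,0.001,0.029],[-0.001,0.001,0.03],[-0.001,0.001,0.03],[-0.001,0.001,0.03],[-0.001,0.001,0.03],[-0.001,0.001,0.03],[-0.001,0.001,0.03],[-0.001,0.001,0.03]],"rot":[[0,0,0],[0,0,0],[0,0,0],[0,0,0],[0,0,0],[0,0,0],[0,0,0],[0,0,0],[0,0,0],[0,0,0]]}' 50
python3 -m handwheel '{"jaw":[0.7,0.8,0.9,1,1,1,1,1,1,1],"offset":[[0,0,0],[0,0,0],[0,0,-0.08],[0,0,-0.2],[0,0,-0.33],[0,0,-0.46],[0,0,-0.6],[0,0,-0.65],[0,0,-0.65],[0,0,-0.65]],"rot":[[0,0,0],[0,0,0],[0,0,0],[0,0,0],[0,0,0],[0,0,0],[0,0,0],[0,0,0],[0,0,0],[0,0,0]]}'
python3 - <<'E'
from meas import *
f=grab_frame("wrist");np.savez("w5.npz",**{k:np.array(v) for k,v in f.items()})
print("D");comps(f,.062,.08,(.55,.66,-.43,-.27))
print("B+");comps(f,.045,.08,(.55,.65,-.43,-.27))
print("tins");comps(f,.012,.026,(.46,.57,-.60,-.20))
cv2.imwrite("pics/w5.png",f["image"][:,:,::-1])
E
python3 goal.py 0.512 -0.482 0.10 4 1
```

```text
time: 22.12
eef_pos: [0.6085, -0.3462, 0.0562]
orientation: [2.172, 2.269, 0.0]
wrist_force: [-0.3, -0.6, 0.2]
grip_width: 0.497
gripper_force: 0.0
time: 22.95
eef_pos: [0.6085, -0.3462, 0.2514]
orientation: [2.172, 2.268, 0.0]
wrist_force: [0.2, -0.2, -0.7]
grip_width: 1.002
gripper_force: 0.0
D
px [257. 169.] 1549 rect [ 607.7 -346.1] LW 77.4 32.4 long 93.2 mean [ 607.8 -344.3] pca 93.3 z [0.0656 0.0669 0.0679]
B+
px [258. 166.] 2727 rect [ 608.5 -346.6] LW 96.5 50.8 long 92.6 mean [ 608.3 -342.4] pca 92.5 z [0.0482 0.0657 0.0676]
tins
px [192. 246.] 596 rect [ 512.1 -482.9] LW 67.8 25.3 long 94.2 mean [ 513.3 -481.5] pca 93.1 z [0.0151 0.0168 0.0179]
t 23.0 pos [ 0.608  -0.3458  0.2498] yaw 2.5 j6 -0.63 j1 -0.58 w 93.1 gf 0.0 F [-0.4  1.  -0.4]
off [-0.4399 -0.3389  0.4994] rot [-0.002 -0.002 -0.053]
```

View pics/w5.png

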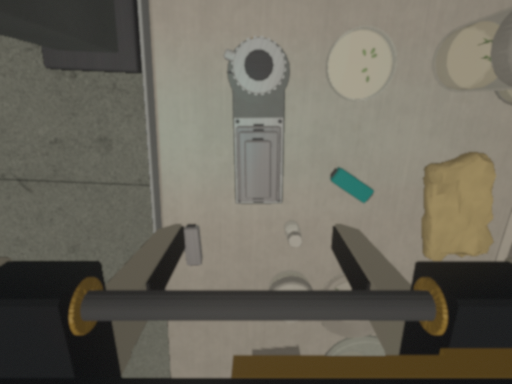

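```bash
python3 -m handwheel '{"jaw":[0.7,0.7,0.7,0.7,0.7,0.7,0.7,0.7,0.7,0.7],"offset":[[-0.1,-0.08,0],[-0.2,-0.16,0.05],[-0.31,-0.24,0.13],[-0.41,-0.32,0.24],[-0.44,-0.339,0.36],[-0.44,-0.339,0.48],[-0.44,-0.339,0.5],[-0.44,-0.339,0.5],[-0.44,-0.339,0.5],[-0.44,-0.339,0.5]],"rot":[[0,0,-0.02],[0,0,-0.05],[0,0,-0.05],[0,0,-0.05],[0,0,-0.05],[0,0,-0.05],[0,0,-0.05],[0,0,-0.05],[0,0,-0.05],[0,0,-0.05]]}'
python3 goal.py 0.5122 -0.4823 0.005 4 1
python3 - <<'E'
from meas import *
f=grab_frame("side");comps(f,.012,.026,(.44,.57,-.60,-.40))
E
```

```text
time: 23.83
eef_pos: [0.5139, -0.4825, 0.1035]
orientation: [2.141, 2.295, -0.0]
wrist_force: [0.3, 0.3, 0.9]
grip_width: 0.698
gripper_force: 0.0
t 23.8 pos [ 0.5139 -0.4825  0.1035] yaw 3.99 j6 -0.89 j1 -0.82 w 64.9 gf 0.0 F [0.3 0.3 0.9]
off [ 0.002  -0.0064  0.3283] rot [ 0.004  0.005 -0.001]
px [204. 282.] 395 rect [ 511.8 -484.2] LW 66.1 24.8 long 94.7 mean [ 511.8 -486.3] pca 95.0 z [0.0161 0.0182 0.0198]
```

```bash
python3 -m handwheel '{"jaw":[0.7,0.7,0.7,0.7,0.7,0.5,0.3,0.15,0.1,0.1],"offset":[[0,-0.001,0.08],[0,-0.001,0.16],[0,-0.001,0.24],[0,-0.001,0.29],[0,-0.001,0.318],[0,-0.001,0.318],[0,-0.001,0.318],[0,-0.001,0.318],[0,-0.001,0.318],[0,-0.001,0.318]],"rot":[[0,0,0],[0,0,0],[0,0,0],[0,0,0],[0,0,0],[0,0,0],[0,0,0],[0,0,0],[0,0,0],[0,0,0]]}' 45
python3 -m handwheel '{"jaw":[0.1,0.1,0.1,0.1,0.1,0.1,0.1,0.1,0.1,0.1],"offset":[[0,0,0],[0,0,0],[0,0,0],[0,0,0],[0,0,-0.08],[0,0,-0.18],[0,0,-0.28],[0,0,-0.38],[0,0,-0.42],[0,0,-0.42]],"rot":[[0,0,0],[0,0,0],[0,0,0],[0,0,0],[0,0,0],[0,0,0],[0,0,0],[0,0,0],[0,0,0],[0,0,0]]}' 50
python3 goal.py 0.6083 -0.3462 0.131 2.8 1
python3 held.py
```

```text
time: 24.72
eef_pos: [0.5126, -0.4829, 0.0068]
orientation: [2.143, 2.295, -0.0]
wrist_force: [0.4, 0.5, 0.9]
grip_width: 0.384
gripper_force: 0.0
time: 25.55
eef_pos: [0.5131, -0.4834, 0.1345]
orientation: [2.141, 2.293, -0.001]
wrist_force: [0.4, -0.0, -1.5]
grip_width: 0.266
gripper_force: 50.0
t 25.6 pos [ 0.5131 -0.4834  0.1345] yaw 3.93 j6 -0.89 j1 -0.82 w 24.7 gf 50.0 F [ 0.4 -0.  -1.5]
off [0.4345 0.3477 0.0112] rot [0.006 0.007 0.039]
-0.022 783 v along world+y max [0.0301 0.0307]
-0.004 1386 v along world+y max [0.0329 0.0333]
0.008 915 v along world+y max [0.0304 0.031 ]
z top 0.0131 u -0.0121 0.0124
```

```bash
python3 -m handwheel '{"jaw":[0.1,0.1,0.1,0.1,0.1,0.1,0.1,0.1,0.1,0.1],"offset":[[0.03,0.02,0],[0.07,0.06,0],[0.13,0.1,0],[0.19,0.15,0],[0.25,0.2,0],[0.31,0.25,0],[0.36,0.29,0],[0.41,0.325,0],[0.434,0.347,0],[0.434,0.349,0]],"rot":[[0,0,0],[0,0,0.01],[0,0,0.02],[0,0,0.04],[0,0,0.04],[0,0,0.04],[0,0,0.04],[0,0,0.04],[0,0,0.04],[0,0,0.04]]}' 50
python3 -m handwheel '{"jaw":[0.1,0.1,0.1,0.1,0.1,0.1,0.1,0.1,0.1,0.1],"offset":[[0,0,0],[0,0,0.02],[0,0,0.04],[0,0,0.06],[0,0,0.09],[0,0,0.11],[0,0,0.13],[0,0,0.14],[0,0,0.14],[0,0,0.14]],"rot":[[0,0,0],[0,0,0],[0,0,0],[0,0,0],[0,0,0],[0,0,0],[0,0,0],[0,0,0],[0,0,0],[0,0,0]]}' 50
python3 goal.py 0.6083 -0.3453 0.0745 2.8 1; python3 held.py
```

```text
time: 26.43
eef_pos: [0.6083, -0.3429, 0.1296]
orientation: [-2.162, -2.275, 0.0]
wrist_force: [-0.4, -0.2, -0.9]
grip_width: 0.263
gripper_force: 50.0
time: 27.27
eef_pos: [0.6078, -0.3454, 0.0896]
orientation: [-2.167, -2.275, -0.0]
wrist_force: [0.2, -0.2, -1.2]
grip_width: 0.264
gripper_force: 50.0
t 27.3 pos [ 0.6078 -0.3454  0.0896] yaw 2.78 j6 -0.63 j1 -0.58 w 24.6 gf 50.0 F [ 0.2 -0.2 -1.2]
off [0.0002 0.0016 0.0504] rot [-0.    -0.    -0.001]
-0.022 936 v along world+y max [0.0313 0.0318]
-0.004 1342 v along world+y max [0.0336 0.034 ]
0.008 824 v along world+y max [0.0311 0.0317]
z top 0.0102 u -0.0129 0.0117
```

```bash
python3 -m handwheel '{"jaw":[0.1,0.1,0.1,0.1,0.1,0.1,0.1,0.1,0.1,0.1],"offset":[[0,0.001,0.01],[0,0.001,0.02],[0,0.001,0.03],[0,0.001,0.036],[0,0.001,0.04],[0,0.001,0.043],[0,0.001,0.043],[0,0.001,0.043],[0,0.001,0.043],[0,0.001,0.043]],"rot":[[0,0,0],[0,0,0],[0,0,0],[0,0,0],[0,0,0],[0,0,0],[0,0,0],[0,0,0],[0,0,0],[0,0,0]]}' 50
python3 - <<'E'
from meas import *
f=grab_frame("wrist");P=cloud(f);s=bot.get_state();R0=R.from_rotvec(s["orientation"]).as_matrix()
q=P-np.array(s["eef_pos"]);u=q@R0[:,1];v=q@R0[:,0];m=(abs(u)<.009)&(q[...,2]>0)&(q[...,2]<.03)
print(s["eef_pos"])
for a in np.arange(-.02,.036,.006):
    k=m&(abs(v-a)<.003);print(a.round(3),k.sum(),np.median(P[k][:,2]).round(4) if k.any() else 0)
g=grab_frame("side");comps(g,.060,.12,(.55,.65,-.42,-.29),15)
im=f["image"];cv2.imwrite("pics/w6.png",im[:,:,::-1])
cv2.imwrite("pics/s6.png",cv2.resize(g["image"][150:270,190:310],None,fx=5,fy=5)[:,:,::-1])
E
```

```text
time: 28.15
eef_pos: [0.6081, -0.3454, 0.0769]
orientation: [2.167, 2.274, 0.0]
wrist_force: [0.3, -0.4, -2.1]
grip_width: 0.263
gripper_force: 50.0
[ 0.60813363 -0.34537937  0.07687467]
-0.02 244 0.0877
-0.014 252 0.0877
-0.008 270 0.0877
-0.002 276 0.0877
0.004 280 0.0877
0.01 286 0.0877
0.016 296 0.0877
0.022 314 0.0876
0.028 364 0.0875
0.034 219 0.0837
px [247. 203.] 708 rect [ 606.7 -351.3] LW 70.1 52.1 long 118.4 mean [ 607.4 -358.1] pca 86.2 z [0.0675 0.0889 0.1101]
```

View pics/w6.png

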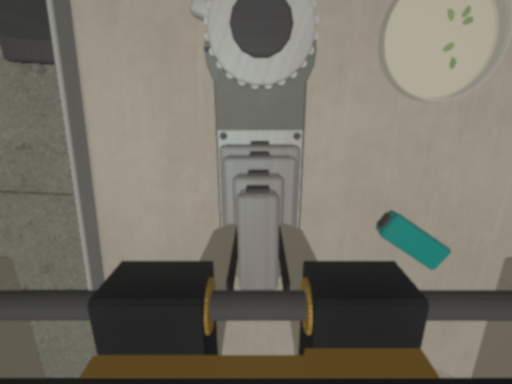

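```bash
python3 -m handwheel '{"jaw":[0.1,0.1,0.1,0.1,0.1,0.1,0.3,0.4,0.5,0.6],"offset":[[0,0,0.003],[0,0,0.006],[0,0,0.008],[0,0,0.008],[0,0,0.008],[0,0,0.008],[0,0,0.008],[0,0,0.008],[0,0,0.008],[0,0,0.008]],"rot":[[0,0,0],[0,0,0],[0,0,0],[0,0,0],[0,0,0],[0,0,0],[0,0,0],[0,0,0],[0,0,0],[0,0,0]]}' 50
python3 -m handwheel '{"jaw":[0.7,0.8,0.9,1,1,1,1,1,1,1],"offset":[[0,0,0],[0,0,0],[0,0,-0.08],[0,0,-0.2],[0,0,-0.33],[0,0,-0.46],[0,0,-0.55],[0,0,-0.55],[0,0,-0.55],[0,0,-0.55]],"rot":[[0,0,0],[0,0,0],[0,0,0],[0,0,0],[0,0,0],[0,0,0],[0,0,0],[0,0,0],[0,0,0],[0,0,0]]}'
python3 - <<'E'
from meas import *
f=grab_frame("wrist");np.savez("w7.npz",**{k:np.array(v) for k,v in f.items()})
print("E");comps(f,.08,.095,(.55,.65,-.43,-.27))
print("D+");comps(f,.062,.095,(.55,.65,-.43,-.27))
print("B+");comps(f,.045,.095,(.55,.65,-.43,-.27))
print("A+");comps(f,.027,.095,(.55,.65,-.43,-.27))
im=f["image"];cv2.imwrite("pics/w7.png",cv2.resize(im[20:220,180:340],(640,800))[:600,:,::-1])
P=cloud(f)
# collar ring top and lug
m=(P[...,2]>.045)&(P[...,2]<.095)&(np.hypot(P[...,0]-.604,P[...,1]+.226)<.06)
n,l,st,c=cv2.connectedComponentsWithStats(((P[...,2]>.070)&(P[...,2]<.0775)&(np.hypot(P[...,0]-.604,P[...,1]+.226)<.06)).astype(np.uint8))
i=1+st[1:,4].argmax();p=P[l==i][:,:2]*1000;(cx,cy),r=cv2.minEnclosingCircle(p.astype(np.float32));print("ring",cx,cy,r,p.min(0),p.max(0))
pt=P[(P[...,2]>.080)&(P[...,2]<.09)&(np.hypot(P[...,0]-.604,P[...,1]+.226)<.03)][:,:2]*1000
print("post",cv2.minEnclosingCircle(pt.astype(np.float32)),cv2.minAreaRect(pt.astype(np.float32)))
L=P[(P[...,2]>.05)&(P[...,2]<.08)];d=L[:,:2]*1000-[cx,cy];r=np.hypot(*d.T);k=(r>33)&(r<46)&(d[:,1]>-30);print("lug",k.sum(),np.degrees(np.arctan2(*(d[k].mean(0)[::-1]))),r[k].max(),L[k].mean(0))
hsv=cv2.cvtColor(im,cv2.COLOR_RGB2HSV);rr=np.hypot(P[...,0]-.604,P[...,1]+.226)
k=(hsv[...,1]>120)&(rr<.05);print("stud",k.sum(),P[k].mean(0) if k.any() else 0)
E
```

```text
time: 29.08
eef_pos: [0.6082, -0.3454, 0.0745]
orientation: [2.167, 2.274, 0.0]
wrist_force: [-0.0, -0.1, -0.1]
grip_width: 0.466
gripper_force: 0.0
time: 29.92
eef_pos: [0.6077, -0.3451, 0.2382]
orientation: [-2.166, -2.274, 0.0]
wrist_force: [0.2, 0.5, -1.1]
grip_width: 0.996
gripper_force: 0.0
E
px [258. 176.] 1188 rect [ 607.2 -345.8] LW 67.0 24.0 long 93.3 mean [ 607.4 -344. ] pca 93.6 z [0.0836 0.0848 0.0858]
D+
px [258. 172.] 1678 rect [ 608.  -344.4] LW 74.8 32.3 long 92.1 mean [ 607.7 -341.2] pca 92.4 z [0.066  0.0844 0.0856]
B+
px [259. 169.] 2903 rect [ 608.5 -346.3] LW 96.3 50.9 long 92.5 mean [ 608.2 -340.1] pca 92.2 z [0.0481 0.0663 0.0854]
A+
px [259. 166.] 3521 rect [ 608.8 -345.5] LW 103.7 59.9 long 92.7 mean [ 608.4 -337.5] pca 93.0 z [0.0307 0.0501 0.0852]
ring 603.6574096679688 -226.87057495117188 30.475555419921875 [ 574.26930283 -257.25409912] [ 633.53847489 -196.90928827]
post ((603.686279296875, -226.9517059326172), 15.909977912902832) ((604.1009521484375, -227.10519409179688), (30.993389129638672, 30.65316390991211), 2.2566444873809814)
lug 85 161.5350414551834 41.76132731563077 [ 0.56870284 -0.21519871  0.06015981]
stud 38 [ 0.60405091 -0.26432064  0.40329047]
```

View pics/w7.png

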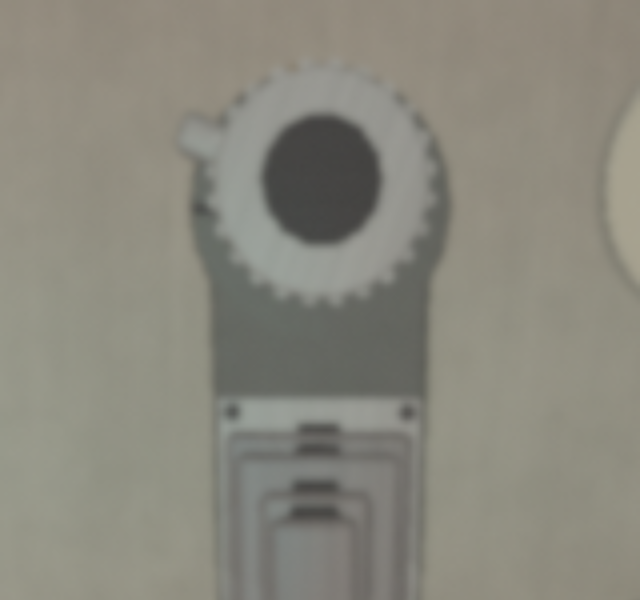

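```bash
python3 - <<'E'
from meas import *
f=dict(np.load("w2.npz"));P=cloud(f);hsv=cv2.cvtColor(f["image"],cv2.COLOR_RGB2HSV)
k=np.zeros(hsv.shape[:2],bool);k[195:225,325:352]=1;k&=hsv[...,1]>100
c=P[k].mean(0);d=c[:2]-[.6037,-.227];print("stud",k.sum(),c.round(4),np.hypot(*d),np.degrees(np.arctan2(d[1],d[0])))
f=dict(np.load("w1.npz"));P=cloud(f);im=f["image"].astype(int).sum(2)
s=P[66:84,246:266];g=im[66:84,246:266];r=np.hypot(s[...,0]-.6037,s[...,1]+.227)
k=(r>.032)&(r<.042)&(s[...,2]<.012)&(g<220);d=s[k][:,:2]-[.6037,-.227];print("bar",k.sum(),np.degrees(np.arctan2(d[:,1],d[:,0])).round(0),s[k][:,2].round(3))
E
python3 goal.py 0.6037 -0.227 0.13 0 1
```

```text
stud 57 [ 0.5938 -0.1881  0.0193] 0.040143348653407844 104.31062515788847
bar 0 [] []
t 30.0 pos [ 0.6075 -0.345   0.2377] yaw 2.78 j6 -0.63 j1 -0.58 w 92.9 gf 0.0 F [-0.5 -0.5  0.2]
off [0.393  0.007  0.3594] rot [-0.004 -0.003  0.097]
```

```bash
python3 - <<'E'
from meas import *
def ray(n,u,v,z):
    f=dict(np.load(n));K=f["intrinsics"];d=R.from_rotvec(f["rotation"]).apply([(u-K[0,2])/K[0,0],(v-K[1,2])/K[1,1],1]);e=f["eye"];p=e+d*(z-e[2])/d[2]
    q=p[:2]-[.6037,-.227];print(n,z,p.round(4),np.hypot(*q).round(4),np.degrees(np.arctan2(q[1],q[0])).round(1)); return f,K
ray("w1.npz",254,76,.008)
for z in(.008,.012,.018): ray("w1.npz",278.2,42.3,z)
for z in(.008,.012,.018): ray("w2.npz",338,209,z)
f=dict(np.load("w2.npz"));P=cloud(f);print(P[203:216:2,332:346:2,2].round(3));
P=cloud(dict(np.load("w1.npz")));print(P[38:47:2,274:284:2,2].round(3), P[74:79,250:258,2].round(3))
E
```

```text
w1.npz 0.008 [ 0.5682 -0.2287  0.008 ] 0.0356 -177.3
w1.npz 0.008 [ 0.5972 -0.187   0.008 ] 0.0405 99.3
w1.npz 0.012 [ 0.597  -0.1878  0.012 ] 0.0398 99.8
w1.npz 0.018 [ 0.5966 -0.1889  0.018 ] 0.0388 100.5
w2.npz 0.008 [ 0.5976 -0.193   0.008 ] 0.0345 100.2
w2.npz 0.012 [ 0.5965 -0.1915  0.012 ] 0.0362 101.5
w2.npz 0.018 [ 0.5947 -0.1892  0.018 ] 0.0388 103.4
[[0.006 0.008 0.007 0.006 0.006 0.006 0.007]
 [0.008 0.009 0.011 0.011 0.007 0.008 0.007]
 [0.007 0.013 0.015 0.016 0.015 0.007 0.008]
 [0.007 0.014 0.015 0.015 0.015 0.014 0.007]
 [0.007 0.014 0.015 0.016 0.014 0.006 0.008]
 [0.007 0.006 0.014 0.015 0.007 0.007 0.008]
 [0.007 0.006 0.007 0.007 0.007 0.007 0.008]]
[[-0.    -0.001 -0.    -0.002  0.   ]
 [ 0.    -0.001 -0.001  0.    -0.001]
 [-0.001  0.015  0.015  0.006  0.071]
 [ 0.014  0.071  0.074  0.071  0.073]
 [ 0.072  0.073  0.073  0.073  0.072]] [[0.006 0.005 0.007 0.008 0.007 0.007 0.006 0.007]
 [0.01  0.01  0.009 0.009 0.009 0.01  0.008 0.009]
 [0.01  0.009 0.007 0.009 0.009 0.009 0.009 0.007]
 [0.009 0.008 0.009 0.008 0.009 0.01  0.008 0.008]
 [0.009 0.006 0.008 0.006 0.007 0.007 0.005 0.007]]
```

```bash
python3 -m handwheel '{"jaw":[1,1,1,1,1,1,1,1,1,1],"offset":[[0.1,0.002,0],[0.2,0.004,0],[0.3,0.006,0],[0.38,0.007,0],[0.393,0.007,0],[0.393,0.007,0],[0.393,0.007,0],[0.393,0.007,0],[0.393,0.007,0],[0.393,0.007,0]],"rot":[[0,0,-0.15],[0,0,-0.3],[0,0,-0.45],[0,0,-0.6],[0,0,-0.737],[0,0,-0.737],[0,0,-0.737],[0,0,-0.737],[0,0,-0.737],[0,0,-0.737]]}'
python3 -m handwheel '{"jaw":[1,1,1,1,1,1,1,1,1,1],"offset":[[0,0,0.05],[0,0,0.1],[0,0,0.15],[0,0,0.2],[0,0,0.25],[0,0,0.3],[0,0,0.35],[0,0,0.35],[0,0,0.35],[0,0,0.35]],"rot":[[0,0,-0.15],[0,0,-0.3],[0,0,-0.45],[0,0,-0.6],[0,0,-0.737],[0,0,-0.737],[0,0,-0.737],[0,0,-0.737],[0,0,-0.737],[0,0,-0.737]]}'
python3 goal.py 0.6037 -0.2270 0.040 45 1
```

```text
time: 30.8
eef_pos: [0.6043, -0.2282, 0.2389]
orientation: [-1.716, -2.631, 0.0]
wrist_force: [0.4, 0.5, 0.8]
grip_width: 1.004
gripper_force: 0.0
time: 31.63
eef_pos: [0.6048, -0.2279, 0.1352]
orientation: [1.203, 2.901, -0.0]
wrist_force: [1.3, -0.5, 0.0]
grip_width: 1.0
gripper_force: 0.0
t 31.6 pos [ 0.6048 -0.2279  0.1352] yaw 44.97 j6 -1.22 j1 -0.43 w 93.0 gf 0.0 F [ 1.3 -0.5  0. ]
off [ 0.0051 -0.0007  0.3175] rot [ 0.001  0.002 -0.001]
```

```bash
python3 -m handwheel '{"jaw":[1,1,1,1,1,1,1,1,1,1],"offset":[[0.002,0,0.06],[0.003,0,0.12],[0.003,0,0.18],[0.003,0,0.24],[0.003,0,0.29],[0.003,0,0.31],[0.003,0,0.312],[0.003,0,0.312],[0.003,0,0.312],[0.003,0,0.312]],"rot":[[0,0,0],[0,0,0],[0,0,0],[0,0,0],[0,0,0],[0,0,0],[0,0,0],[0,0,0],[0,0,0],[0,0,0]]}'
python3 goal.py 0.6037 -0.2270 0.040 45 1
```

```text
time: 32.47
eef_pos: [0.6044, -0.2271, 0.042]
orientation: [1.201, 2.901, -0.0]
wrist_force: [-0.7, -0.3, -0.5]
grip_width: 1.003
gripper_force: 0.0
t 32.5 pos [ 0.6044 -0.2271  0.042 ] yaw 45.0 j6 -1.22 j1 -0.43 w 93.2 gf 0.0 F [-0.7 -0.3 -0.5]
off [ 0.002  -0.0014  0.0066] rot [0.001 0.003 0.   ]
```

```bash
python3 -m handwheel '{"jaw":[0.8,0.6,0.5,0.5,0.5,0.5,0.5,0.5,0.5,0.5],"offset":[[0.001,-0.001,0],[0.001,-0.001,0],[0.001,-0.001,0],[0.001,-0.001,0],[0.001,-0.001,0],[0.001,-0.001,0],[0.001,-0.001,0],[0.001,-0.001,0],[0.001,-0.001,0],[0.001,-0.001,0]],"rot":[[0,0,0],[0,0,0],[0,0,0],[0,0,0],[0,0,0],[0,0,0],[0,0,0],[0,0,0],[0,0,0],[0,0,0]]}' 45
python3 -m handwheel '{"jaw":[0.5,0.5,0.5,0.5,0.5,0.5,0.5,0.5,0.5,0.5],"offset":[[0,0,0],[0,0,0],[0,0,0],[0,0,0],[0,0,0],[0,0,0],[0,0,0],[0,0,0],[0,0,0],[0,0,0]],"rot":[[0,0,0],[0,0,0.05],[0,0,0.1],[0,0,0.15],[0,0,0.2],[0,0,0.25],[0,0,0.3],[0,0,0.35],[0,0,0.4],[0,0,0.4]]}' 45
python3 goal.py 0.6037 -0.2270 0.040 -14 1
```

```text
time: 33.3
eef_pos: [0.6039, -0.2263, 0.0408]
orientation: [1.202, 2.902, 0.001]
wrist_force: [2.2, 3.6, -0.2]
grip_width: 0.641
gripper_force: 45.0
time: 34.13
eef_pos: [0.604, -0.2263, 0.0408]
orientation: [1.488, 2.766, 0.001]
wrist_force: [3.5, 3.2, 0.1]
grip_width: 0.639
gripper_force: 45.0
t 34.1 pos [ 0.604  -0.2263  0.0408] yaw 33.46 j6 -1.02 j1 -0.43 w 59.5 gf 45.0 F [3.5 3.2 0.1]
off [-0.0014 -0.002   0.0028] rot [ 2.000e-03 -1.000e-03  1.657e+00]
```

```bash
python3 -m handwheel '{"jaw":[0.5,0.5,0.5,0.5,0.5,0.5,0.5,0.5,0.5,0.5],"offset":[[0,0,0],[0,0,0],[0,0,0],[0,0,0],[0,0,0],[0,0,0],[0,0,0],[0,0,0],[0,0,0],[0,0,0]],"rot":[[0,0,0.06],[0,0,0.14],[0,0,0.22],[0,0,0.3],[0,0,0.38],[0,0,0.46],[0,0,0.54],[0,0,0.62],[0,0,0.7],[0,0,0.8]]}' 45
python3 -m handwheel '{"jaw":[0.5,0.5,0.5,0.5,0.5,0.5,0.5,0.5,0.5,0.5],"offset":[[0,0,0],[0,0,0],[0,0,0],[0,0,0],[0,0,0],[0,0,0],[0,0,0],[0,0,0],[0,0,0],[0,0,0]],"rot":[[0,0,0.1],[0,0,0.2],[0,0,0.3],[0,0,0.4],[0,0,0.5],[0,0,0.6],[0,0,0.7],[0,0,0.8],[0,0,0.85],[0,0,0.85]]}' 45
python3 goal.py 0.6037 -0.2270 0.040 -14 1
python3 - <<'E'
from meas import *
f=grab_frame("wrist");P=cloud(f)
for nm,f in(("wrist",f),("top",grab_frame("top"))):
    P=cloud(f);d=P[...,:2]*1000-[603.7,-227];r=np.hypot(d[...,0],d[...,1])
    k=(P[...,2]>.05)&(P[...,2]<.072)&(r>34)&(r<43)&(d[...,1]>20);print(nm,k.sum(),np.degrees(np.arctan2(d[k][:,1].mean(),d[k][:,0].mean())),P[k].mean(0))
E
```

```text
time: 34.97
eef_pos: [0.604, -0.2263, 0.0408]
orientation: [2.008, 2.416, 0.002]
wrist_force: [4.2, 4.0, -1.6]
grip_width: 0.638
gripper_force: 45.0
time: 35.8
eef_pos: [0.6041, -0.2263, 0.0408]
orientation: [2.472, 1.938, 0.002]
wrist_force: [4.8, 4.2, -0.5]
grip_width: 0.635
gripper_force: 45.0
t 35.8 pos [ 0.6041 -0.2263  0.0408] yaw -13.82 j6 -0.19 j1 -0.43 w 59.1 gf 45.0 F [ 4.8  4.2 -0.5]
off [-0.0025 -0.0006  0.0028] rot [ 0.002 -0.001  0.006]
wrist 381 100.15979426770745 [ 0.59690027 -0.18905592  0.05928701]
top 0 nan [nan nan nan]<stdin>:5: RuntimeWarning: Mean of empty slice.
  ret = ret.dtype.type(ret / rcount)
  ret = um.true_divide(
```

```bash
python3 -m handwheel '{"jaw":[0.7,0.8,1,1,1,1,1,1,1,1],"offset":[[0,0,0],[0,0,0],[0,0,0],[0,0,0],[0,0,0],[0,0,0],[0,0,0],[0,0,0],[0,0,0],[0,0,0]],"rot":[[0,0,0],[0,0,0],[0,0,0],[0,0,0],[0,0,0],[0,0,0],[0,0,0],[0,0,0],[0,0,0],[0,0,0]]}'
python3 -m handwheel '{"jaw":[1,1,1,1,1,1,1,1,1,1],"offset":[[0,0,-0.05],[0,0,-0.12],[0,0,-0.2],[0,0,-0.3],[0,0,-0.4],[0,0,-0.5],[0,0,-0.6],[0,0,-0.65],[0,0,-0.65],[0,0,-0.65]],"rot":[[0,0,0],[0,0,0],[0,0,0],[0,0,0],[0,0,0],[0,0,0],[0,0,0],[0,0,0],[0,0,0],[0,0,0]]}'
python3 -m handwheel '{"jaw":[1,1,1,1,1,1,1,1,1,1],"offset":[[-0.1,0,0],[-0.2,0,0],[-0.3,0,0],[-0.3,0,0],[-0.3,0,0],[-0.3,0,0],[-0.3,0,0],[-0.3,0,0],[-0.3,0,0],[-0.3,0,0]],"rot":[[0,0,0],[0,0,0],[0,0,0],[0,0,0],[0,0,0],[0,0,0],[0,0,0],[0,0,0],[0,0,0],[0,0,0]]}'
python3 - <<'E'
from meas import *
f=grab_frame("wrist");np.savez("w8.npz",**{k:np.array(v) for k,v in f.items()});P=cloud(f)
k=(P[...,2]>.068)&(P[...,2]<.078)&(np.hypot(P[...,0]-.6037,P[...,1]+.227)<.034)
(cx,cy),r=cv2.minEnclosingCircle((P[k][:,:2]*1000).astype(np.float32));print(cx,cy,r)
d=P[...,:2]*1000-[cx,cy];r=np.hypot(d[...,0],d[...,1])
k=(P[...,2]>.05)&(P[...,2]<.07)&(r>34)&(r<43)&(d[...,1]>10);print(k.sum(),np.degrees(np.arctan2(d[k][:,1].mean(),d[k][:,0].mean())))
for z in(.08,.062,.045,.027): comps(f,z,.095,(.55,.65,-.43,-.27))
comps(f,.01,.02,(.68,.8,-.28,-.15)); comps(f,.03,.06,(.6,.7,-.5,-.40),20)
cv2.imwrite("pics/w8.png",f["image"][:,:,::-1])
E
```

```text
time: 36.73
eef_pos: [0.6034, -0.2269, 0.0408]
orientation: [2.471, 1.94, 0.0]
wrist_force: [-0.1, 0.9, 0.3]
grip_width: 1.001
gripper_force: 0.0
time: 37.57
eef_pos: [0.6034, -0.2269, 0.2358]
orientation: [2.47, 1.94, 0.001]
wrist_force: [-0.2, -0.3, -0.3]
grip_width: 0.995
gripper_force: 0.0
time: 38.4
eef_pos: [0.5823, -0.3137, 0.2358]
orientation: [2.47, 1.941, 0.0]
wrist_force: [-0.3, -0.0, 0.6]
grip_width: 0.998
gripper_force: 0.0
603.6212768554688 -226.62973022460938 30.407291412353516
74 102.22381435554776
px [285. 197.] 1154 rect [ 607.5 -345.9] LW 68.4 25.0 long 93.3 mean [ 607.5 -343.7] pca 93.1 z [0.0832 0.0849 0.0858]
px [284. 193.] 1626 rect [ 607.7 -344.4] LW 75.4 33.0 long 92.7 mean [ 607.5 -340.5] pca 92.7 z [0.0661 0.0844 0.0857]
px [283. 188.] 2801 rect [ 608.3 -345.3] LW 95.4 50.9 long 92.4 mean [ 608.  -338.3] pca 92.7 z [0.0481 0.0664 0.0854]
px [283. 185.] 3415 rect [ 608.6 -344.8] LW 104.4 60.0 long 92.4 mean [ 608.2 -335.8] pca 93.3 z [0.0308 0.0501 0.0853]
px [360.  56.] 4654 rect [ 736.3 -212.4] LW 90.2 89.3 long 166.2 mean [ 736.3 -211.5] pca 6.8 z [0.0133 0.0145 0.0155]
```

View pics/w8.png

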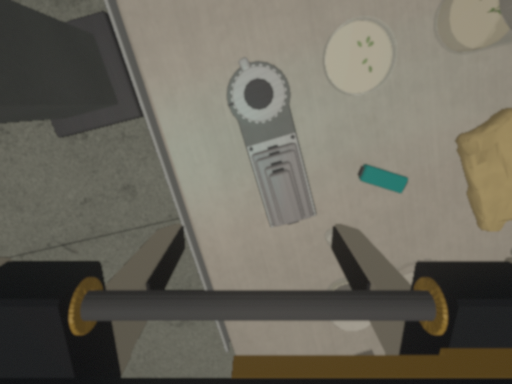

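The last picture shows the lug at pixel (244,63), pointing at the stud (102.2° measured, 102.5° wanted). The pile at (285,190) is still centred, and the petri dish at (360,56) has not moved.

```bash
python3 -c "from station import bot; print(bot.sign_off())"
```

```text
the job is handed in; nothing more can be done
None
```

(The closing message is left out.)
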